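Turn the desk fan one stop round on its index pin and start it on low

ROBOT

A 6-joint arm with a two-finger parallel gripper is mounted at the origin on the work surface. World frame = base frame: x ahead of the robot, y to its left, z up, the work surface at z = 0. Lengths are in mm, angles in rad, forces in N, time in s.
With the tool pointing down it reaches from about 400 to 825 mm from the base axis. Payload 7 kg.
Tool frame: the origin (TCP) lies at the very end of the fingers, on their centre line; the grasp point (between the pads) lies 19 mm behind it; z points along the fingers, y is the direction in which the jaws open and shut (so a half turn about z gives the same grasp; the last joint's range is limited). The gripper opens to 88 mm and grips with 3 to 60 N. Pads are 19 mm wide; open, the fingers measure 130 mm over their backs; the gripper's body (78 mm by 193 mm) begins 47 mm behind the grasp point.
Start: joints at [1.598, 0.359, 0.012, 0, -1.224, -0.288], TCP at [174.061, 652.149, 226.561] pointing down, gripper open.
Joint ranges: [-3.07, 3.07], [-1.43, 2.12], [-1.02, 1.25], [-3.03, 1.67], [-3.05, -0], [-3.03, 3.03]. Speed limits (rad/s): [2.39, 2.39, 3.01, 3.14, 3.14, 3.14].

INTERFACE

Orientations are given as a unit quaternion [x, y, z, w].
In Python, from plant import bot gives the robot as it stands. Calls block until the motion is done:
- bot.move_ptp(position, orientation): joint-space move of the TCP to a pose.
- bot.line_to(position, velocity=150, ori=None): straight line of the TCP; ori=None keeps the orientation; velocity is the mean speed in mm/s.
- bot.move_joints(angles): joint-space move.
- bot.move_gripper(opening, force=None): finger opening in mm; force is the grip in N (None keeps the last); returns when the fingers have stopped.
- bot.pause(seconds).
- bot.solve_ik(position, orientation): joint angles nearest the present ones, or None.
- bot.read_state(): the state.
- bot.camera(name): name is "scene" or "top"; returns the picture (400x640x3 uint8, red, green, blue); there is no depth.
- bot.get_calibration(name): a dict with "fx", "fy", "cx", "cy" (pixels), "view" (4x4, takes a point from world to camera coordinates). Camera axes: x right, y up, looking along -z (the intrinsics and any distortion apply to the point x, -y, -z); pixel columns grow to the right and rows downward; lengths in mm; the calibration is good to about 2 mm. A picture is of the moment at which its call begins. get_calibration takes no time and is no camera call.
A pose or a line that the arm cannot do raises bot.Unreachable and nothing moves.
- bot.close_job(): hands the job in, once; it reports no verdict.
The state is a dict: "t": time; "joint_pos": joint angles; "qvel": joint speeds; "tau": joint torques, N m; "tcp_pos": TCP position; "eef_rot": TCP orientation; "contact_force": force on the tool from outside, world axes, zero at the start; "moment": the same for the moment, N m; "width": finger opening in mm.
Only numpy, scipy, OpenCV 4.12 (cv2) and the standard library are available. Lean on these libraries where they do the work, as an engineer would, in place of code of your own. Each camera call takes 0.05 s, during which the arm holds its last target.

TASK

Turn the desk fan on the counter one stop round, towards the side where the upside-down porcelain tea cup stands: pull up the sprung pin knob at the front of its swivel arm, swing the fan round by the knob to the very next hole on that side and let the pin drop fully home. Then start it on low: press the round power key right down and let it up, and after it the speed key with one bar, one key at a time. Leave the two-bar key alone, and do not shift or tip the cups, the chip tin, the tile rack or the fan clip.

Things in the scene. Friction and masses are not known exactly. Their poses are not given: they have to be found in the camera images.
- fan: desk fan, off and facing the robot. Its fixed pale plastic base is a disc 270 mm across and 24 mm high, with a key console 170 mm wide and 30 mm high that reaches 215 mm in front of the origin. Origin: on the swivel axis at counter height; x to the back of the fan, y to its left as the robot sees it, z up. The fan head turns with the swivel arm over this base, which does not move
- hole_mid (a point): mouth of the middle one of five 11 mm holes (dark, with a steel rim) in the steel index plate on the fan's base, 34 mm above the counter, straight ahead (-x) of the swivel axis. All five lie on a circle of 115 mm radius about that axis, 30 degrees apart, two to each side of this one. The pin starts in this hole
- guard_mid (a point): centre of the fan head, 178 mm above the counter over the swivel axis. The round wire guard is 204 mm across (76 to 280 mm up); its front is 46 mm ahead of the swivel axis, the motor reaches 110 mm behind it. It turns with the swivel arm
- swivel (a joint): turn of the fan head and swivel arm about the vertical through the fan's origin, rad. 0: arm straight ahead (fan's -x), pin in the middle hole, as it starts. Positive: clockwise from above, the pin going to the fan's +y. Holes at 0, +-0.5236, +-1.0472; range +-1.10. With the pin out it turns against light friction (about 1 N at the knob); with it home there is 0.013 rad of play each way
- index_pin (a joint): lift of the sprung index pin, m: 0 fully home in a hole, 0.010 when its round nose rests on the plate between holes, 0.014 at the top stop. The spring pulls it down with 5 N at home and 11 N at the top. The pin must be up more than 0.010 to swing freely; let go over a hole it snaps home
- pin_knob (a point): centre of the pin's black pull knob, an upright cylinder 28 mm across and 18 mm high, on the swivel arm 115 mm from its axis. With the pin home the knob reaches from 74 to 92 mm above the counter and this point is 83 mm up; it rises with the pin. Below are a 12 mm neck (66 to 74 mm) and a 20 mm barrel (44 to 62 mm) on the flat arm, 26 mm wide, 44 mm up
- key_power_top (a point): centre of the top face of the power key: round, 30 mm across with a small dark ring, the left one of the three keys on the console as the robot sees them (fan's +y), 185 mm in front of the swivel axis. Top 38 mm above the counter, 8 mm above the console
- key_low_top (a point): centre of the top face of the low-speed key: rectangular, 20 by 24 mm, with one dark bar, the middle key, 48 mm from the power key. Top 38 mm above the counter
- key_high_top (a point): centre of the top face of the high-speed key: like the low one but with two dark bars, the right key, 48 mm from the low one. Not to be pressed
- key_power (a joint): press of the power key, m, downward: 0 up, 0.005 right down; counts as pressed beyond 0.003. Spring: 1.5 N to start, 4 N right down; it comes up when let go
- key_low (a joint): press of the low-speed key, m, the same springing as the power key
- key_high (a joint): press of the high-speed key, m, the same springing
- tea_cup: white porcelain tea cup standing upside down, 74 mm across at the counter, narrowing to a 36 mm foot ring at the top, 57 mm high; to the left or the right of the fan. Origin: centre of its underside (the rim on the counter), z up
- dice_cup: dark red dice cup, open upwards, 68 mm across at the foot, 90 mm at the rim, 98 mm high; on the other side of the fan from the tea cup. Origin: centre of its underside
- chip_tin: stainless steel chip tin with a closed sliding lid, 110 x 170 x 56 mm, at the right rear. Origin: centre of its underside, y along its length
- tile_rack: slotted bamboo tile rack, 55 x 306 mm, with five tiles standing in it to 52 mm high, at the left rear. Origin: centre of its underside, y along its length
- fan_clip: white plastic spring clip, 70 x 30 x 25 mm, lying at the right front. Origin: centre of its underside
There are look-alikes about, which are no part of the job. Leave any brown or turquoise look-alike of the tea_cup alone.

How it is judged:
By the outcome, as a careful person would: the job done as asked, in the order asked, and still so for the second after the job is handed in, with the robot touching nothing.
It also fails if it takes over 42 s, if anything falls off the work surface, if the arm or the gripper's body presses on something with over 40 N, if the wrist force passes 120 N, or if a joint passes its speed limit or range.

## Working session

There is one attempt and no reset: what is moved stays moved. The work goes in short steps, each a Python script; the robot and the scene stay as the last script left them, time stands still between calls to the robot, and variables do not carry over. Pictures are saved under pics/ and viewed, and the job is handed in when it is done.

```bash
ls; mkdir -p pics
python3 - <<'E'
from plant import bot
import cv2
for n in ("scene","top"):
    im=bot.camera(n); cv2.imwrite(f"pics/{n}0.png",im[:,:,::-1])
    c=bot.get_calibration(n); print(n,c)
print(bot.read_state())
E
```

```text
pics
scene {'fx': 384.7877967127362, 'fy': 384.7877967127362, 'cx': 311.25994217595735, 'cy': 204.27329833790807, 'view': array([[ 8.90397319e-01,  4.55131443e-01,  6.92702693e-03,
        -4.85582439e+02],
       [-3.58775931e-01,  6.92363963e-01,  6.26028732e-01,
         7.96318199e+01],
       [ 2.80129336e-01, -5.59899556e-01,  7.79769224e-01,
        -1.32380140e+03],
       [ 0.00000000e+00,  0.00000000e+00,  0.00000000e+00,
         1.00000000e+00]])}
top {'fx': 437.8038833787972, 'fy': 437.8038833787972, 'cx': 322.93457300850207, 'cy': 201.04925487811778, 'view': array([[ 2.93560748e-02, -9.99563522e-01, -3.31457319e-03,
         1.29656309e+01],
       [ 9.95489412e-01,  2.89368135e-02,  9.03520463e-02,
        -5.34663058e+02],
       [-9.02166964e-02, -5.95200395e-03,  9.95904374e-01,
        -1.43195088e+03],
       [ 0.00000000e+00,  0.00000000e+00,  0.00000000e+00,
         1.00000000e+00]])}
{'t': 0.1, 'joint_pos': array([ 1.59809876e+00,  3.59363539e-01,  1.11735119e-02, -3.24316647e-04,
       -1.22409225e+00, -2.88085252e-01]), 'qvel': array([-0.00112258, -0.00259319,  0.0011529 , -0.00038882, -0.00064369,
       -0.00036546]), 'tau': array([-1.94480628e-03, -5.84162951e+01,  2.93751848e+01,  7.01563373e+00,
        1.02070443e-02, -4.39652956e-05]), 'tcp_pos': array([173.95711912, 651.75878835, 225.69233037]), 'eef_rot': array([ 9.91503612e-01, -1.30076946e-01, -3.38993327e-05,  7.57698838e-04]), 'contact_force': array([0.62039907, 0.42549369, 0.13893629]), 'moment': array([0.03044443, 0.01723656, 0.03014606]), 'width': 87.86098357777394}
```

View pics/scene0.png

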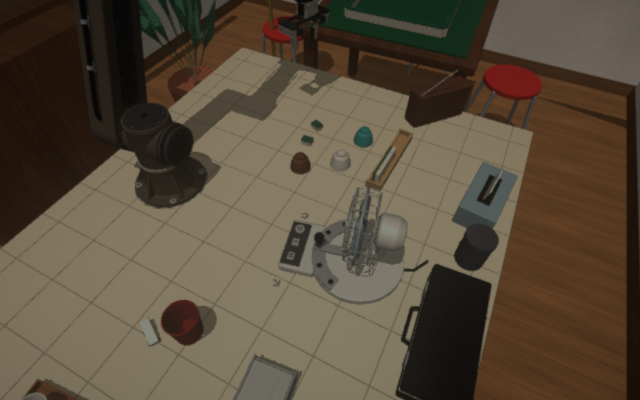

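View pics/top0.png

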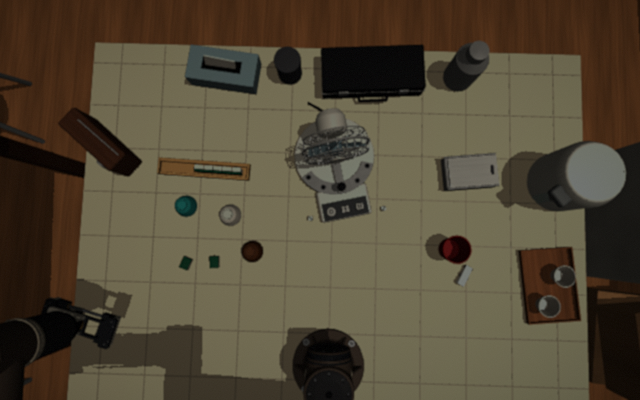

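Top view: candidates for the tea cup are white (230,215), turquoise (185,205) and brown (252,251). The task rules out the turquoise and brown ones, so it should be the white one, left of the fan (+y). I'll confirm in an enlarged crop and measure the fan.

Run:
```python
import cv2, numpy as np
t=cv2.imread("pics/top0.png"); s=cv2.imread("pics/scene0.png")
a=cv2.resize(t[90:270,160:400],None,fx=3.3,fy=3.3,interpolation=cv2.INTER_CUBIC)
a=np.clip(a*1.6,0,255).astype('uint8')
cv2.imwrite("pics/topc.png",a)
b=cv2.resize(s[180:305,270:430],None,fx=4.7,fy=4.7,interpolation=cv2.INTER_CUBIC)
cv2.imwrite("pics/scenec.png",np.clip(b*1.6,0,255).astype('uint8'))
b=cv2.resize(t[110:235,270:400],None,fx=4.7,fy=4.7,interpolation=cv2.INTER_CUBIC)
cv2.imwrite("pics/topd.png",np.clip(b*1.6,0,255).astype('uint8'))
```

```text
(no output)
```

View pics/topc.png

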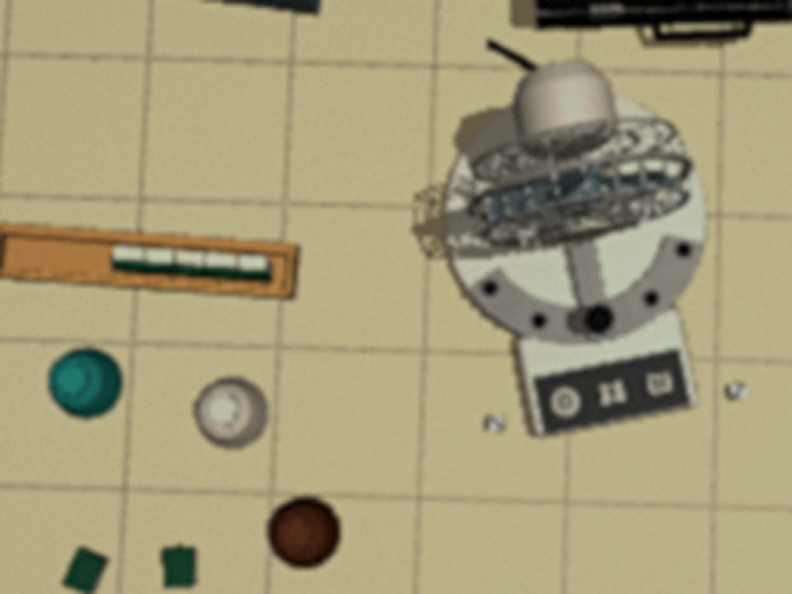

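View pics/scenec.png

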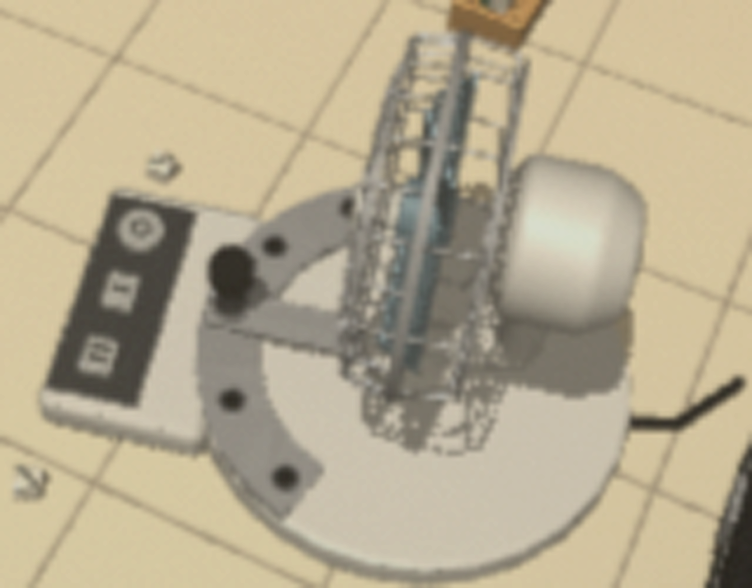

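View pics/topd.png

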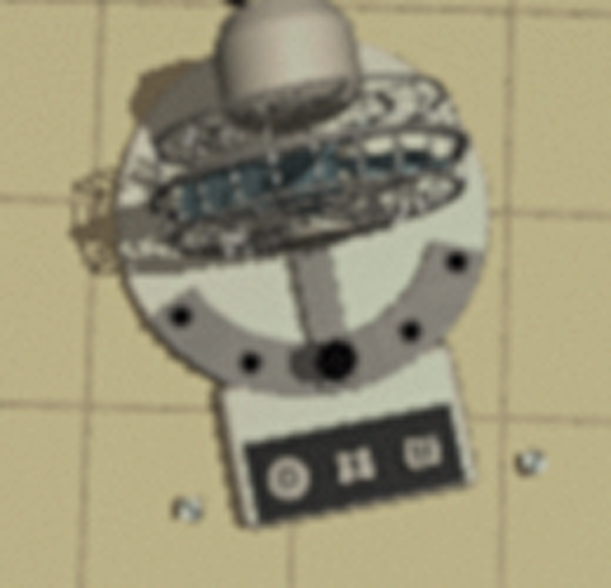

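The crop confirms it: a white upside-down cup with a foot ring at (230,215), left of the fan, so the pin goes to +y. Next I'll fit the fan pose from the four open holes and three keys in both views.

```bash
cat > h.py <<'E'
import numpy as np, cv2
from scipy.optimize import least_squares
from plant import bot
C={n:bot.get_calibration(n) for n in("scene","top")}
def proj(n,P):
    c=C[n];P=np.atleast_2d(P);q=(c["view"]@np.c_[P,np.ones(len(P))].T).T
    x,y,z=q[:,0],-q[:,1],-q[:,2]
    return np.c_[c["fx"]*x/z+c["cx"],c["fy"]*y/z+c["cy"]]
def ray(n,uv,z):
    c=C[n];R=c["view"][:3,:3];t=c["view"][:3,3]
    d=R.T@np.array([(uv[0]-c["cx"])/c["fx"],-(uv[1]-c["cy"])/c["fy"],-1]);o=-R.T@t
    return o+d*(z-o[2])/d[2]
E
python3 - <<'E'
from h import *
S=cv2.imread("pics/scene0.png",0).astype(float);T=cv2.imread("pics/top0.png",0).astype(float)
I={"scene":S,"top":T}
def ref(n,u,v,r,dark):
    for _ in range(4):
        x0,y0=int(round(u)),int(round(v))
        p=I[n][y0-r:y0+r+1,x0-r:x0+r+1]; w=(np.median(p) if dark else 0)-p if dark else p-np.median(p)
        w=np.clip(w-0.25*w.max(),0,None)
        Y,X=np.mgrid[y0-r:y0+r+1,x0-r:x0+r+1]
        u,v=(w*X).sum()/w.sum(),(w*Y).sum()/w.sum()
    return np.array([u,v])
h=lambda a:[-115*np.cos(a),115*np.sin(a),34]
d=np.pi/6
obs=[]
for n,off,L in (("top",(270,110),[(h(2*d),180,316,1),(h(d),250,362,1),(h(-d),410,330,1),(h(-2*d),456,261,1),([-185,48,38],288,478,0),([-185,0,38],355,467,0),([-185,-48,38],422,452,0)]),
 ("scene",(270,180),[(h(d),273,245,1),(h(-d),232,400,1),(h(-2*d),285,477,1),([-185,48,38],141,230,0),([-185,0,38],120,293,0),([-185,-48,38],98,356,0)])):
    for P,u,v,k in L:
        uv=np.array([(u+.5)/4.7-.5+off[0],(v+.5)/4.7-.5+off[1]])
        r=ref(n,*uv,3,1) if k else uv
        if not k:
            r=ref(n,*uv,4,0)
        print(n,P,uv.round(1),r.round(2)); obs.append((n,np.array(P),r if np.linalg.norm(r-uv)<1.5 else uv))
def W(p,P):
    c,s=np.cos(p[2]),np.sin(p[2]); return np.array([p[0]+c*P[0]-s*P[1],p[1]+s*P[0]+c*P[1],P[2]])
for sel in (("top",),("scene",),("top","scene")):
    f=lambda p:np.concatenate([proj(n,W(p,P))[0]-r for n,P,r in obs if n in sel])
    s=least_squares(f,[500,0,0.2],loss="soft_l1",x_scale=[10,10,.1])
    print(sel,s.x.round(4),f(s.x).round(2).tolist())
p=s.x
for nm,P in(("knob",[-115,0,83]),("pw",[-185,48,38]),("low",[-185,0,38]),("next",[-115*np.cos(d),115*np.sin(d),83])):
    print(nm,W(p,P).round(1),proj("top",W(p,P)),proj("scene",W(p,P)))
c=ray("top",(230,214),30);print("cup",c)
E
```

```text
top [np.float64(-57.500000000000014), np.float64(99.59292143521044), 34] [307.9 176.8] [308.01 176.81]
top [np.float64(-99.59292143521046), np.float64(57.49999999999999), 34] [322.8 186.6] [322.81 186.71]
top [np.float64(-99.59292143521046), np.float64(-57.49999999999999), 34] [356.8 179.8] [356.86 180.02]
top [np.float64(-57.500000000000014), np.float64(-99.59292143521044), 34] [366.6 165.1] [366.67 165.25]
top [-185, 48, 38] [330.9 211.3] [331.8  211.74]
top [-185, 0, 38] [345.1 209. ] [345.38 208.85]
top [-185, -48, 38] [359.4 205.8] [359.84 206.07]
scene [np.float64(-99.59292143521046), np.float64(57.49999999999999), 34] [327.7 231.7] [327.9  231.89]
scene [np.float64(-99.59292143521046), np.float64(-57.49999999999999), 34] [319.  264.7] [318.88 264.6 ]
scene [np.float64(-57.500000000000014), np.float64(-99.59292143521044), 34] [330.2 281.1] [330.22 281.13]
scene [-185, 48, 38] [299.6 228.5] [299.23 228.68]
scene [-185, 0, 38] [295.1 241.9] [294.95 241.75]
scene [-185, -48, 38] [290.5 255.4] [290.13 256.28]
('top',) [ 6.900083e+02 -3.714700e+00  2.314000e-01] [0.11, 0.4, 0.27, 0.3, 0.18, 0.07, 0.13, 0.02, -0.68, -0.19, 0.04, -0.22, -0.14, -0.36]
('scene',) [6.921877e+02 1.887400e+00 2.371000e-01] [-0.49, 0.41, 0.05, 0.45, 0.32, 0.27, -0.23, -0.17, -0.08, -0.21, 0.37, -1.0]
('top', 'scene') [ 6.912696e+02 -9.702000e-01  2.357000e-01] [-0.61, 0.11, -0.4, -0.05, -0.53, -0.43, -0.65, -0.52, -1.25, -0.58, -0.55, -0.67, -0.74, -0.88, -1.15, 0.96, -0.71, 1.06, -0.48, 0.94, -0.9, 0.34, -0.8, 0.33, -0.39, -0.45]
knob [579.4 -27.8  83. ] [[340.9013228  185.78332346]] [[317.7618036  238.28382423]]
pw [500.2   2.5  38. ] [[330.54483549 211.15980882]] [[298.33098045 229.01484706]]
low [511.4 -44.2  38. ] [[344.82506752 208.17306066]] [[294.14668704 242.07293661]]
next [581.   31.7  83. ] [[322.33332945 184.76749834]] [[327.40269078 223.24213761]]
cup [481.62866447 334.42135803  30.        ]
```

```bash
cat >> h.py <<'E'
F=np.array([691.27,-0.97,0.2357])
def W(P,p=None):
    p=F if p is None else p
    c,s=np.cos(p[2]),np.sin(p[2]); return np.array([p[0]+c*P[0]-s*P[1],p[1]+s*P[0]+c*P[1],P[2]])
def ori(a): return np.array([np.cos(a/2),np.sin(a/2),0,0])
def st(m=""):
    s=bot.read_state();print(m,"t%.2f"%s["t"],"tcp",s["tcp_pos"].round(1),"F",s["contact_force"].round(1),"M",s["moment"].round(2),"w%.1f"%s["width"]);return s
def save(n,f,box=None,k=1):
    i=bot.camera(n)[:,:,::-1]
    if box: i=i[box[1]:box[3],box[0]:box[2]]
    cv2.imwrite("pics/"+f,cv2.resize(np.clip(i*1.6,0,255).astype('uint8'),None,fx=k,fy=k,interpolation=cv2.INTER_CUBIC))
E
python3 - <<'E'
from h import *
bot.move_ptp([450,-20,220],ori(F[2])); st()
k=W([-115,0,0])
bot.line_to([k[0],k[1],110],200); st()
bot.line_to([k[0],k[1],66],100); st()
save("scene","s1.png",(250,120,450,300),4); save("top","t1.png",(240,90,440,260),4)
E
```

```text
t2.67 tcp [450.2 -19.6 220. ] F [-0.7 -0.2 -0.3] M [-0.02 -0.02  0.01] w87.7
 t3.67 tcp [579.2 -27.8 110.5] F [ 0.3 -0.8  0.6] M [ 0.    0.01 -0.01] w87.5
 t4.27 tcp [579.7 -27.7  66.6] F [ 0.6 -0.4 -0.4] M [-0.01 -0.09  0.03] w87.9
```

View pics/s1.png

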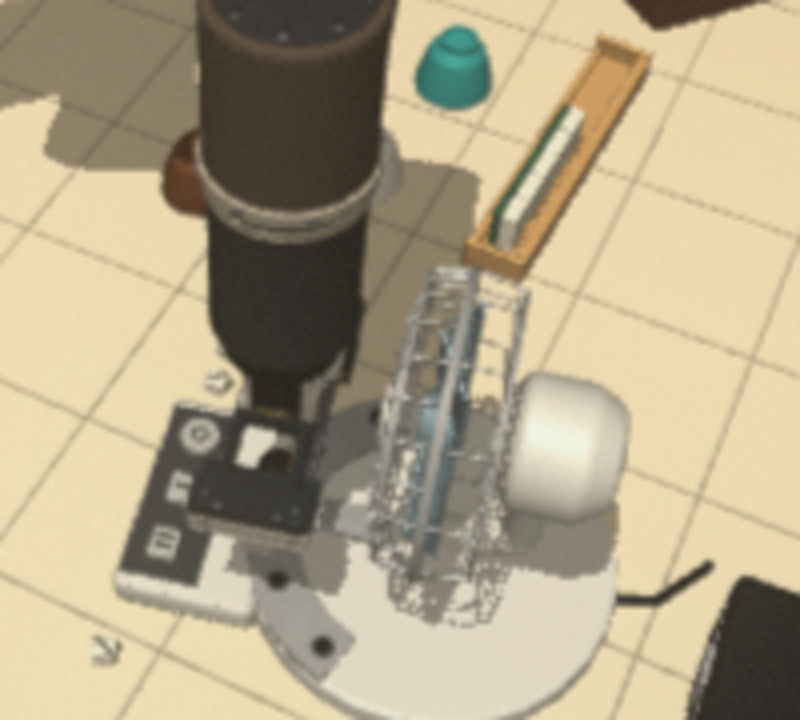

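View pics/t1.png

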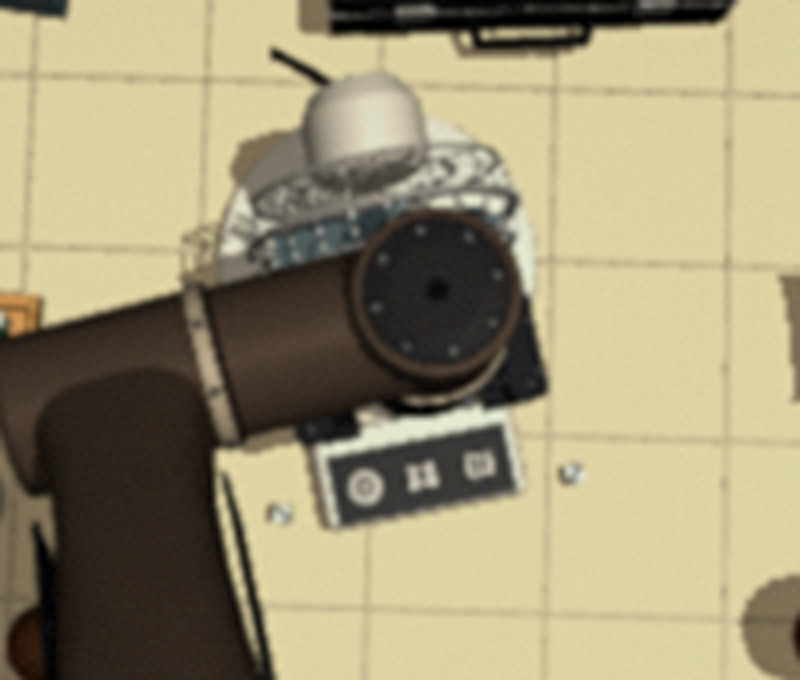

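The knob sits between the open fingers in the scene view, at crop (275,460), with no contact. Next I'll close lightly and read the force.

Run:
```python
from h import *
bot.move_gripper(36,force=5); st("36")
bot.move_gripper(20,force=4); s=st("closed")
u=np.array([-np.sin(F[2]),np.cos(F[2])]); print("lateral",s["contact_force"][:2]@u)
print(s["tau"].round(1), s["joint_pos"].round(2))
```

```text
36 t5.37 tcp [579.4 -27.8  66. ] F [1.3 0.  0.6] M [-0.04  0.01 -0.06] w36.2
closed t5.69 tcp [579.3 -27.8  66. ] F [-0.6  0.3  0. ] M [0.14 0.15 0.06] w27.5
lateral 0.4111315643858856
[ -0.3 -51.4  22.9   5.5   0.2  -0. ] [ 0.29  0.36 -0.4  -0.   -0.81  1.52]
```

Run:
```python
from h import *
bot.move_gripper(20,force=40); s=st("grip")
x,y=s["tcp_pos"][:2]
k=W([-115,0,0])
for z in (70,75,78.5):
    bot.line_to([k[0],k[1],z],40); st(z)
bot.pause(.1);st()
```

```text
grip t5.91 tcp [579.3 -27.8  66. ] F [-0.8  0.4 -0.7] M [0.16 0.27 0.1 ] w26.5
70 t6.16 tcp [579.2 -27.8  69.6] F [ 1.   0.7 -7.2] M [ 0.17 -0.56  0.07] w26.6
75 t6.43 tcp [579.2 -27.7  74.8] F [ 1.1  0.6 -9.2] M [ 0.35 -0.6   0.04] w26.3
78.5 t6.68 tcp [579.2 -27.8  78.4] F [  2.1   0.8 -10.5] M [ 0.46 -0.61  0.11] w26.6
 t6.78 tcp [579.2 -27.8  78.3] F [  1.1   2.6 -10.9] M [ 0.54 -0.62  0.05] w26.6
```

Run:
```python
from h import *
for i in range(1,9):
    a=np.pi/6*i/8
    p=W([-115*np.cos(a),115*np.sin(a),78.5])
    bot.line_to(p,60,ori=ori(F[2]-a)); st("%.2f"%a)
save("scene","s2.png",(250,120,450,300),4)
```

```text
0.07 t7.06 tcp [577.7 -20.3  78.4] F [  0.2   0.5 -10.8] M [ 0.47 -0.48  0.01] w26.6
0.13 t7.33 tcp [576.7 -13.   78.4] F [ -0.    1.5 -10.7] M [ 0.56 -0.35  0.04] w26.2
0.20 t7.61 tcp [576.2  -5.6  78.4] F [  0.9   1.4 -10.1] M [ 0.46 -0.29  0.07] w26.2
0.26 t7.88 tcp [576.2   1.9  78.4] F [  0.9   1.4 -10.1] M [ 0.49 -0.24  0.  ] w26.3
0.33 t8.16 tcp [576.6   9.4  78.4] F [ 0.6  0.9 -9.6] M [ 0.45 -0.2  -0.02] w26.4
0.39 t8.43 tcp [577.6  16.8  78.4] F [  1.4   1.1 -10.1] M [ 0.44 -0.14  0.04] w26.1
0.46 t8.71 tcp [579.   24.2  78.4] F [ 0.1  1.1 -9.6] M [ 0.43 -0.13 -0.  ] w26.3
0.52 t8.98 tcp [580.9  31.5  78.4] F [  0.6   0.9 -10.5] M [ 0.42 -0.06  0.02] w26.6
```

View pics/s2.png

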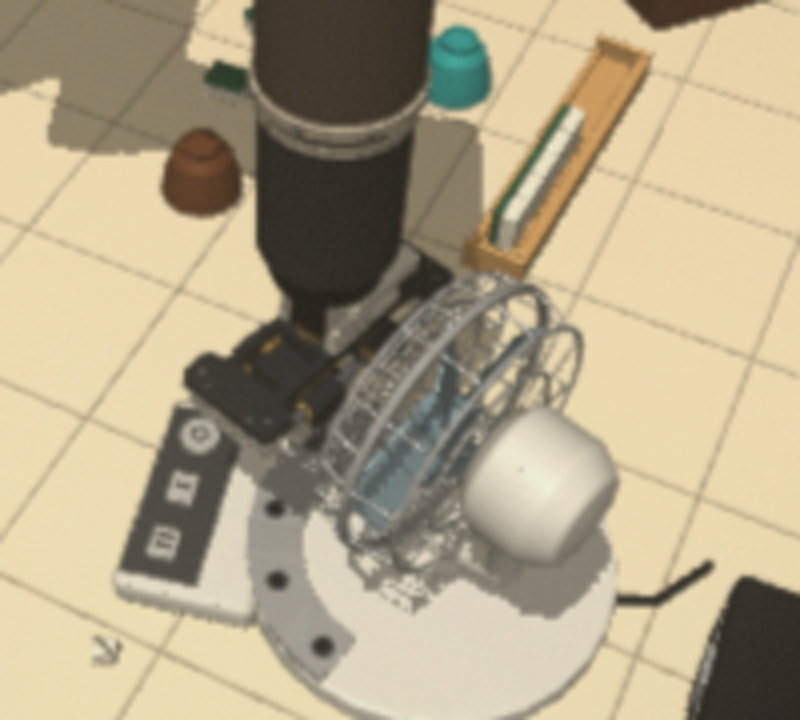

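The fan has turned: the middle hole at crop (275,508) is open. Now I'll lower the knob and watch the spring load.

Run:
```python
from h import *
a=np.pi/6
p=W([-115*np.cos(a),115*np.sin(a),0])
for z in (76.5,75,73.5,71,68.5,67):
    bot.line_to([p[0],p[1],z],30); s=st(z)
    if s["contact_force"][2]>-2: print("stop");break
```

```text
76.5 t9.28 tcp [580.9  31.4  76.4] F [-0.4  0.9 -9.4] M [0.31 0.12 0.06] w26.6
75 t9.53 tcp [580.9  31.5  75. ] F [-0.9 -0.5 -8.9] M [0.02 0.19 0.1 ] w26.4
73.5 t9.78 tcp [581.   31.6  73.5] F [-1.   0.2 -8.3] M [-0.01  0.23  0.1 ] w26.3
71 t10.03 tcp [581.   31.7  70.9] F [-1.2  1.  -7.3] M [0.06 0.39 0.1 ] w26.3
68.5 t10.28 tcp [581.   31.7  68.5] F [-1.3  0.2 -6.6] M [0.22 0.52 0.  ] w26.4
67 t10.53 tcp [581.   31.7  67. ] F [-2.8  1.6 -4.8] M [0.2  0.57 0.05] w26.5
```

Run:
```python
from h import *
a=np.pi/6
p=W([-115*np.cos(a),115*np.sin(a),0])
bot.move_gripper(50); st("open")
bot.line_to([p[0],p[1],112],120); st()
q=p-0; d=W([-240*np.cos(a),240*np.sin(a),0])
bot.line_to([d[0],d[1],150],200); st()
bot.move_gripper(0,force=20)
save("scene","s3.png",(250,120,450,300),4);save("top","t3.png",(240,90,440,260),4)
st()
```

```text
open t11.18 tcp [581.1  31.7  67.1] F [ 0.9  0.4 -0.5] M [-0.04 -0.01 -0.04] w50.2
 t11.71 tcp [580.8  31.7 111.8] F [ 0.5 -0.2 -0.8] M [-0.03  0.07 -0.05] w49.9
 t12.51 tcp [461.7  67.3 149.8] F [0.2 0.8 0.1] M [ 0.03 -0.01 -0.  ] w50.0
 t13.57 tcp [461.1  67.2 150. ] F [-0.5  0.3  1.2] M [-0.01  0.01  0.04] w0.3
```

View pics/s3.png

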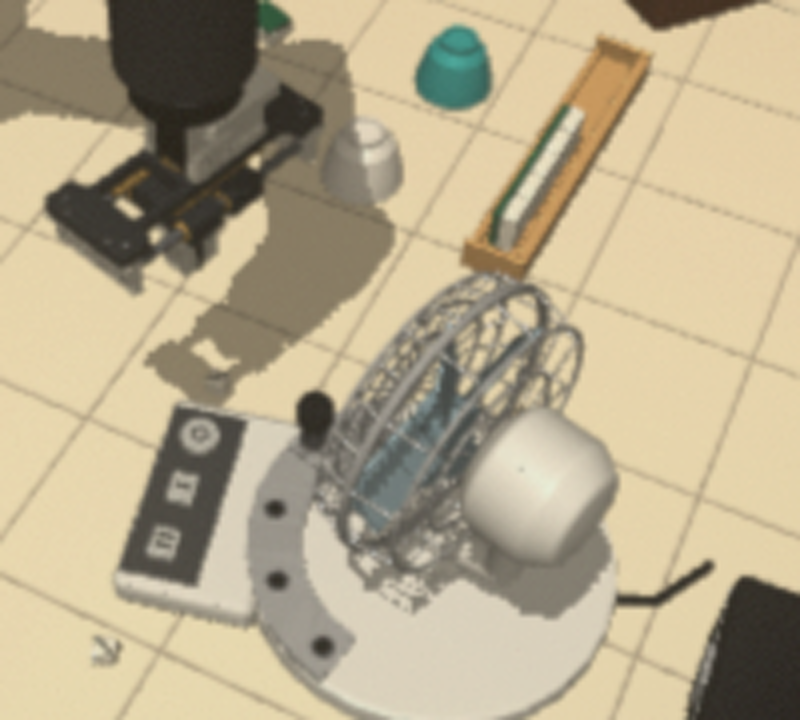

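View pics/t3.png

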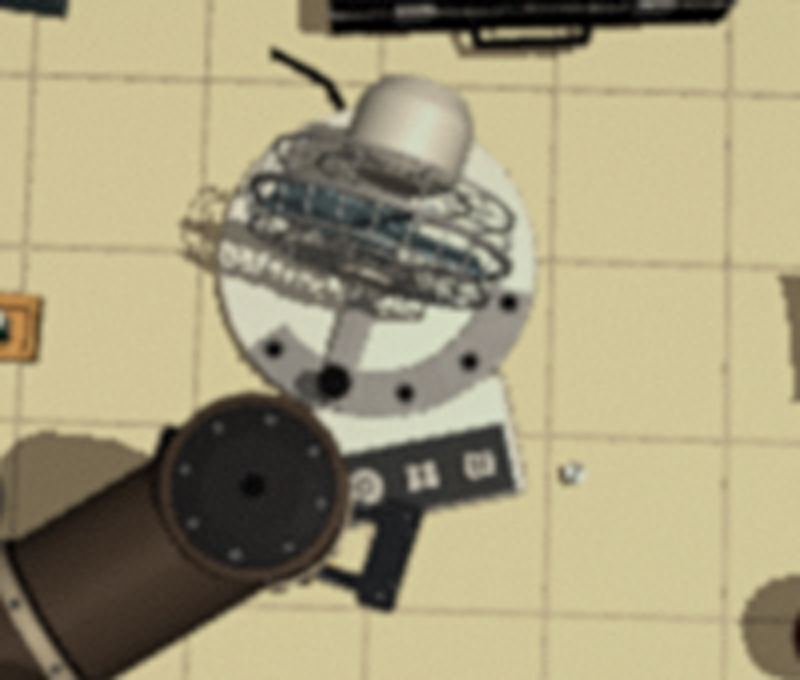

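The knob is over the next hole on the +y side, at crop (316,412). Both nearer holes, the old middle one (275,508) among them, are open. Now the power key.

```bash
cat >> h.py <<'E'
def press(P):
    k=W(P)
    bot.line_to([k[0],k[1],60],150,ori=ori(F[2])); s=st("above"); b=s["contact_force"][2]
    bot.line_to([k[0],k[1],40],60); st()
    for z in (37,35.5,34.2,33.5,33,32.5,32,31.5,31):
        bot.line_to([k[0],k[1],z],25); s=st(z)
        if s["contact_force"][2]-b>9: break
    bot.pause(.15); s=st("held")
    bot.line_to([k[0],k[1],60],80); st("up")
E
python3 - <<'E'
from h import *
k=W([-185,48,0]); bot.line_to([k[0]-20,k[1]+15,90],150,ori=ori(F[2]))
press([-185,48,0])
save("scene","s4.png",(250,120,450,300),4)
E
```

```text
above t14.66 tcp [500.    2.6  60.1] F [-0.3  0.3 -0.4] M [-0.08 -0.01  0.02] w0.3
 t15.14 tcp [499.9   2.5  39.7] F [0.5 0.1 0.4] M [-0.08 -0.06 -0.01] w0.5
37 t15.41 tcp [500.6   2.7  37.2] F [0.7 0.6 1.5] M [ 0.16 -0.19  0.03] w0.7
35.5 t15.66 tcp [500.6   2.7  35.7] F [0.6 1.  2. ] M [ 0.27 -0.29 -0.  ] w0.6
34.2 t15.91 tcp [500.6   2.7  34.4] F [1.3 1.5 3.1] M [ 0.35 -0.49 -0.01] w0.4
33.5 t16.16 tcp [500.6   2.6  33.6] F [2.3 0.7 3.3] M [ 0.52 -0.76 -0.04] w0.5
33 t16.41 tcp [500.6   2.7  33.3] F [1.  2.2 5.5] M [ 0.53 -0.52  0.04] w0.2
32.5 t16.66 tcp [500.7   2.7  33.2] F [-0.4  1.5 11.2] M [ 0.67  0.1  -0.  ] w0.4
held t16.81 tcp [500.6   2.7  33.2] F [-0.2  1.3  9.8] M [ 0.56  0.1  -0.06] w0.5
up t17.30 tcp [499.5   2.3  59.6] F [-0.2 -0.2 -0.1] M [-0.08  0.07 -0.  ] w0.4
```

View pics/s4.png

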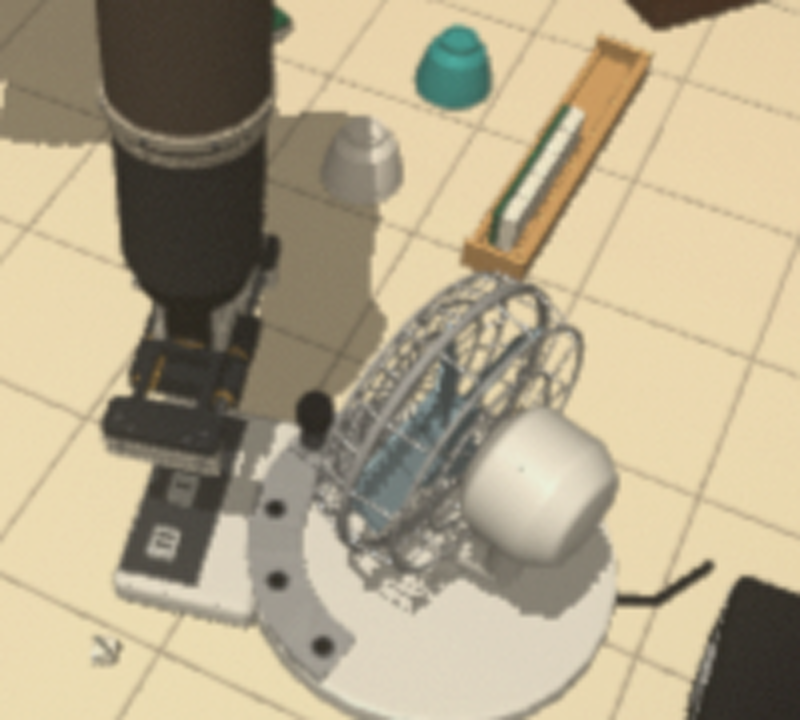

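The power key bottomed at about 33 mm with 11 N and came back up. Now the middle, one-bar key.

Run:
```python
from h import *
press([-185,0,0])
bot.line_to([470,-10,150],200); bot.move_ptp([400,250,230],ori(F[2])); st()
save("scene","s5.png",(250,120,450,300),4);save("top","t5.png",None,1.25);save("scene","s5f.png",None,1.25);save("top","t5c.png",(270,100,400,235),4.4)
```

```text
above t17.82 tcp [510.9 -44.7  59.4] F [-0.7  1.4 -0.1] M [ 0.03 -0.03  0.06] w0.3
 t18.30 tcp [511.1 -44.   39.5] F [0.1 0.5 0.3] M [-0.08 -0.01  0.01] w0.1
37 t18.57 tcp [511.8 -44.   37.2] F [-0.8  1.1  2.3] M [ 0.41 -0.09  0.01] w0.5
35.5 t18.82 tcp [511.8 -44.   35.7] F [0.8 1.8 2.2] M [ 0.58 -0.17  0.01] w0.4
34.2 t19.07 tcp [511.8 -44.1  34.3] F [0.5 2.1 3.4] M [ 0.75 -0.31  0.01] w0.2
33.5 t19.32 tcp [511.8 -44.   33.6] F [0.9 3.7 4.7] M [ 0.92 -0.48  0.01] w0.5
33 t19.57 tcp [511.8 -44.   33.3] F [1.  3.4 4.9] M [ 1.06 -0.33 -0.  ] w0.6
32.5 t19.82 tcp [511.8 -44.   33.2] F [-1.3  3.  11.3] M [ 1.17  0.32 -0.04] w0.4
held t19.97 tcp [511.8 -44.   33.2] F [-0.9  3.2 11.1] M [1.15 0.33 0.05] w0.3
up t20.46 tcp [510.8 -44.4  59.7] F [-0.2 -0.5 -0.5] M [ 0.02 -0.02  0.02] w-0.0
 t22.22 tcp [400.  249.1 229. ] F [ 0.2 -0.4  0. ] M [-0.11 -0.05 -0.02] w0.4
```

View pics/s5.png

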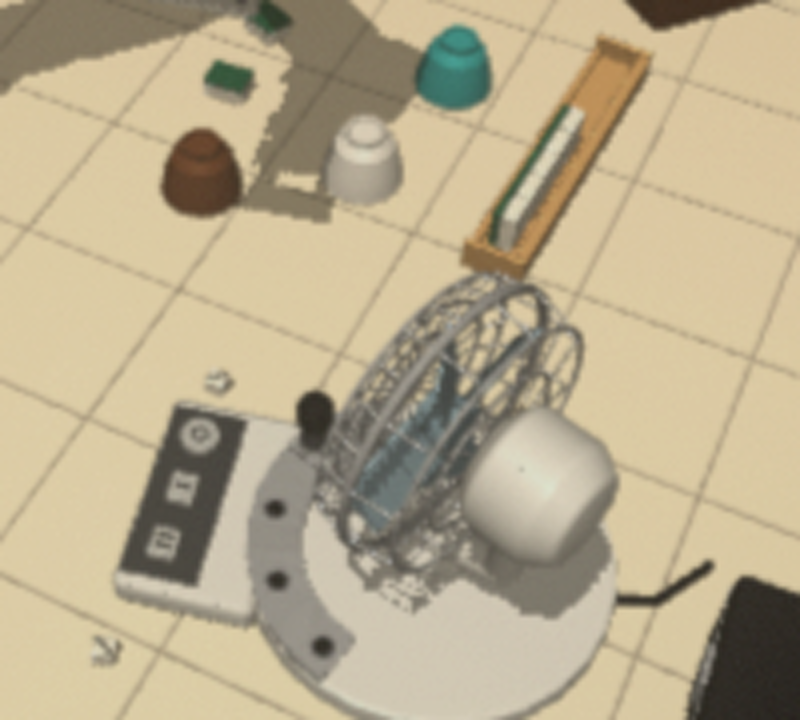

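View pics/t5.png

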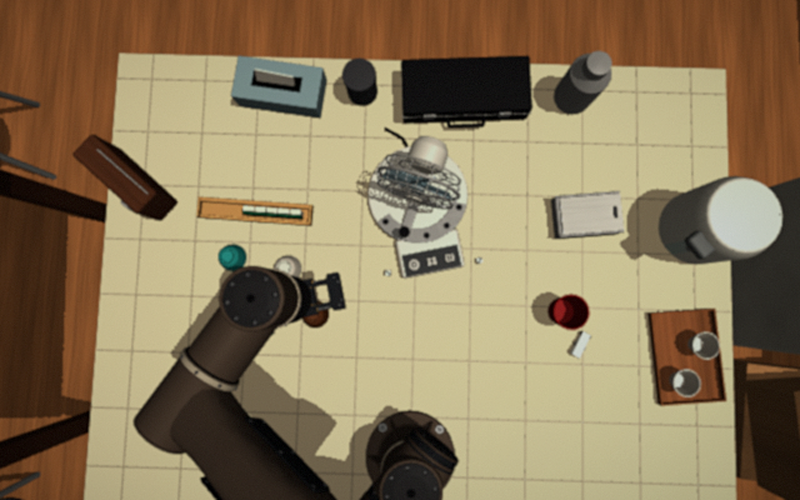

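View pics/t5c.png

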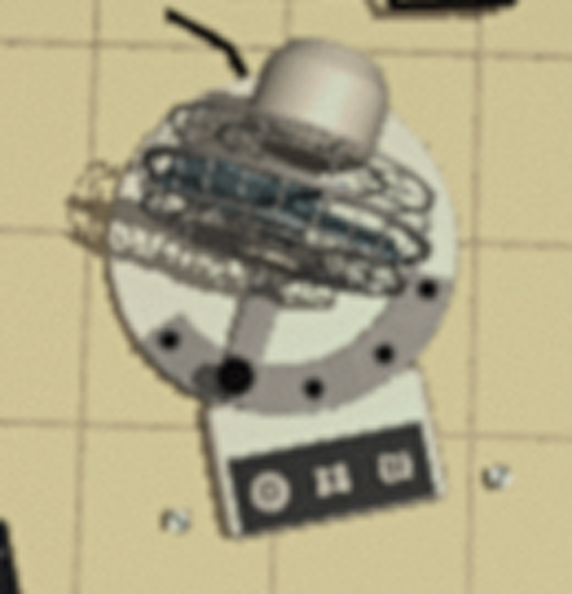

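The holes and cups look right. One last check that the pin is home: triangulate the knob before and after.

Run:
```python
from h import *
cur={n:cv2.cvtColor(bot.camera(n),cv2.COLOR_RGB2GRAY) for n in C}
old={n:cv2.imread(f"pics/{n}0.png",0) for n in C}
def blob(img,uv):
    x,y=np.round(uv).astype(int); m=(img<38).astype('uint8')
    k,l,s,c=cv2.connectedComponentsWithStats(m)
    b=min((i for i in range(1,k) if s[i,4]>20),key=lambda i:np.hypot(*(c[i]-uv))); return c[b],s[b,4]
for nm,I,P in(("old",old,[-115,0,83]),("new",cur,[-115*np.cos(np.pi/6),57.5,83])):
    g=W(P); B={n:blob(I[n],proj(n,g)[0]) for n in C}
    f=lambda X:np.concatenate([proj(n,X)[0]-B[n][0] for n in C])
    print(nm,B,least_squares(f,g).x.round(1),"expected",g.round(1))
```

```text
old {'scene': (array([318.81012658, 238.32911392]), np.int32(79)), 'top': (array([340.41538462, 186.33846154]), np.int32(65))} [579.8 -25.3  79.4] expected [579.4 -27.8  83. ]
new {'scene': (array([328.38028169, 223.91549296]), np.int32(71)), 'top': (array([322.47368421, 185.28070175]), np.int32(57))} [581.9  32.4  78.9] expected [581.   31.7  83. ]
```

The knob is at the same height before and after (79.4 and 78.9 mm), so the pin is home.

Run:
```python
from h import *
st(); bot.close_job()
```

```text
t22.52 tcp [400.3 249.2 229.8] F [-0.4  0.8  0. ] M [-0.05 -0.01 -0.  ] w0.6
the job is handed in; nothing more can be done
```

The fan is turned one stop to the left, the side with the white upside-down tea cup. I then pressed the power key and, after it, the one-bar key. The job was handed in at 22.5 s with the arm clear of everything; it reports no verdict.

- **Pin:** The spring still pulled at about 5 N when the knob was 1 mm from its home height, so the pin had gone into the hole rather than resting on the plate. The last pictures show the knob at the next hole and the old middle hole open. Triangulated knob height was 79.4 mm before and 78.9 mm after. Both read about 4 mm below the stated 83 mm; I took that as an offset common to both and relied on their agreement.
- **Keys:** Each key stopped at about 33 mm, which is its full 5 mm, with about 11 N. Each was fully released before the next move. I did not press the two-bar key.
- **Surroundings:** In the last pictures I saw no sign that the cups, tin, rack or clip had moved. I judged this by eye; the arm partly hid the tea cup in the top view, but the scene view showed it standing where it was.
- **Disagreement:** The two cameras differed by about 6 mm on the fan's position, so I used the fit to both together. The grip on the knob then came out centred.

I had no direct check that the fan had started.

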